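# Clamp the pipe offcut in its drill vise

## Task

Two drill vises stand on the welding table: a short piece of steel pipe stands loose between the jaws of one, a piece of angle iron lies in the other. Turn the crank of the vise with the pipe clockwise until its sliding jaw holds the pipe firmly against the fixed jaw, then let go of the crank. Leave the crank of the other vise as it is.

Things in the scene. Friction and masses are not known exactly. Their poses are not given: they have to be found in the camera images.
- pipe: rusty steel pipe offcut, 43 mm in diameter, 70 mm long, standing loose on the bed of its grey vise (16 mm above the table) between the jaws; origin at the centre of its underside, z up
- pipe_vise_jaw: sliding jaw of the vise with the pipe, 104 mm wide, top 62 mm above the table. Origin at the middle of its clamping face, 16 mm above the table. It slides along its own +x to the pipe and the fixed jaw, 17 mm per radian of crank; gap between the jaws at the start 70 to 79 mm, so 1.5 to 2.2 rad of turning closes it on the pipe and the crank is then blocked
- pipe_vise_knob (a point): crank grip of the vise with the pipe: upright black handle, 24 mm thick, 69 to 114 mm above the table, spinning freely on its pin (no wrist turn needed). Point on its axis, 92 mm up. Upright spindle axis 65 mm away along the point's own -x; hub top 73 mm up. Clockwise from above closes. Turning takes 1 to 4 N at the grip, clamping about 10 N; it stays where left
- angle_vise_knob (a point): the same point on the crank grip of the other, like vise, in whose jaws an 85 x 40 x 40 mm piece of angle iron lies: to be left alone
Things that resemble listed ones, but are neither listed nor needed, are in the scene too. What is shaped like the pipe but blue or green is not meant.

How it is judged (in metres and radians):
At the end, for the whole second after the job is handed in: The pipe stands upright (within 8 degrees) and at rest in its vise, its axis less than 27 mm from the face of the sliding jaw, which presses on it with more than 4 N after the crank is let go (contact force between pipe_vise_jaw and pipe above 4 N and angle between pipe's own z axis and vertical below 0.15 rad and x of pipe in the frame of pipe_vise_jaw below 0.027 m and linear speed of pipe below 0.01 m/s); the robot touches nothing.
It fails at once if the crank grip of the other vise is moved by more than 20 mm (distance of angle_vise_knob from where it was at the start of the episode above 0.02 m).
It also fails if it takes over 38 s, if anything falls off the work surface, if the arm or the gripper's body presses on something with over 40 N, if the wrist force passes 120 N, or if a joint passes its speed limit or range.

## Robot

A 7-joint arm with a two-finger parallel gripper is mounted at the origin on a cart in front of the work surface, level with it; the furniture and walls round the work are solid. World frame = base frame: x ahead of the robot, y to its left, z up, the work surface at z = 0. Lengths are in m, angles in degrees, forces in N, time in s.
With the tool pointing down it reaches from about 0.4 to 0.85 m from the base axis. Payload 6.9 kg.
Tool frame: the origin (TCP) lies between the finger pads; the fingertips stand 8 mm ahead of it and the grasp point (between the pads) lies 11 mm behind it (r.finger_overhang is the z of the fingertips in the tool frame, in m); z points along the fingers, y is the direction in which the jaws open and shut (so a half turn about z gives the same grasp; the last joint's range is limited). The gripper opens to 85 mm and grips with 20 to 120 N. Pads are 22 mm wide; open, the fingers measure 114 mm over their backs; the gripper's body (76 mm by 85 mm) begins 54 mm behind the grasp point. The pads swing forward as they close: fully open they stand 13 mm farther back than shut.
Start: joints at [71.992, 29.078, -13.613, 85.955, 7.202, 65.827, -8.869], TCP at [0.255, -0.571, 0.239] pointing down, gripper open.
Joint ranges: [-176.47, 176.47], [-13.61, 117.27], [-81.72, 77.17], [0.22, 143.17], [-87.28, 267.28], [10, 112.55], [-165.47, 165.47]. Speed limits (degrees/s): [136.94, 136.94, 180, 180, 180, 180, 180].

## Interface

Orientations are given as [roll, pitch, yaw] about the fixed x, y, z axes, in that order (R = Rz(yaw) Ry(pitch) Rx(roll)).
In Python, from plant import r, imaging, workorder gives the robot as it stands.
- The arm moves only by the tool send_rows, never from a script. Its argument "increments" is a list of rows, each a list of 3 entries, a list of its own where there are three numbers: the gripper's target within -1 to 1 (fully open at 1, half-way at 0, shut at -1), then the shift along the tool's x, y, z in m, then the turn, a rotation vector about the tool's x, y, z in rad. In form: [[claw, [tx, ty, tz], [rx, ry, rz]], ...]. A call has exactly 10 rows; each row is the pose to reach, as a shift and turn from the pose commanded when the call began, along the tool's axes at that moment; what a row does not reach only later rows make up. A row lasts 1/8 s, in which the tool goes at most 62.5 mm and 10.7 degrees, less where a joint would pass 70% of its speed; a pose out of reach is approached as far as the arm can. A call with a gripper value outside its range is refused whole. The fingers move at their own pace and stop on an object; "grip_force" is the grip in N (left out, the last holds). Time passes only in rows, so rows that repeat a pose let the fingers close, or fill a call up. It gives the time, the measured TCP pose, the force and the opening at its end, in the units of the state.
- r.sense(): the state, without advancing time (a new reading comes with each control period).
- imaging.camera(name): name is "scene" or "top" or "wrist"; returns the picture (480x640x3 uint8, red, green, blue); there is no depth.
- imaging.camera_model(name): a dict with "intrinsics" (3x3 intrinsics, pixels), "cam_to_world" (4x4, takes a point from camera to world coordinates). Camera axes: x right, y down, z forward; pixel columns grow to the right and rows downward; lengths in m; the calibration is good to about 2 mm. A picture is of the moment at which its call begins: read the wrist's pose just before it. camera_model takes no time and is no camera call; for the wrist camera it gives the pose at the moment of the call.
- workorder.close_job(): hands the job in, once; it reports no verdict.
Trained networks look in the newest picture that a camera, given by its name, has taken for a name from the list of things; names that differ only in an ending like _2 or _b are one class to them, and where a whole thing is asked for, a point or a joint stands for the part that bears it (a point fixed in the world has none). Each returns a list of dicts, best first, with "score" (0 to 1); they miss things now and then, are a little off and sometimes report something else, mostly with a low value. They report only what shows in the picture. A call takes as long as a camera call. They do not tell look-alikes from the thing itself.
- imaging.spot_in(camera, label): "position" ([row, column] as shares, 0 to 1, of the picture: columns of its width, rows of its height, amid what is visible of it).
The state is a dict: "time_s": time; "joints": joint angles; "joint_vel": joint speeds; "tau": joint torques, N m; "ee_pos": TCP position; "tcp_rot": TCP orientation; "wrist_force": force on the tool from outside, world axes, zero at the start; "ft_torque": the same for the moment, N m; "grip_width": finger opening in m.
Only numpy, scipy, OpenCV 4.12 (cv2) and the standard library are available. Lean on these libraries where they do the work, as an engineer would, in place of code of your own. Each camera call takes 0.05 s, during which the arm holds its last target.

## Working session

There is one attempt and no reset: what is moved stays moved. The work goes in short steps, Python scripts to look and compute and a tool call to move; the robot and the scene stay as the last step left them, time stands still between calls to the robot, and variables do not carry over. Pictures are saved under pics/ and viewed, and the job is handed in when it is done.

Besides the shell and the picture viewer there is one more tool, called after ">>>" as name([rows], argument=value, ...), one row to a line, values as JSON. send_rows: Moves the arm, as the interface text tells. Its arguments: {"type":"object","properties":{"increments":{"type":"array"},"grip_force":{"type":"number"}},"required":["increments"]}

```bash
mkdir -p pics; python3 - <<'E'
from plant import r, imaging
import cv2
for n in ["scene","top","wrist"]:
    im=imaging.camera(n); cv2.imwrite(f"pics/{n}0.png",im[:,:,::-1])
    m=imaging.camera_model(n); print(n,m["intrinsics"],m["cam_to_world"])
    if n!="wrist":
        for l in ["pipe","pipe_vise_jaw","pipe_vise_knob","angle_vise_knob"]:
            print(l,[(round(d["score"],2),round(d["position"][1]*640),round(d["position"][0]*480)) for d in imaging.spot_in(n,l)])
print(r.sense(), r.finger_overhang)
E
```

```text
scene [[587.3715587    0.         312.14282055]
 [  0.         587.3715587  229.06087557]
 [  0.           0.           1.        ]] [[-0.84706283 -0.36833723  0.38316086  0.19378474]
 [-0.53136386  0.6027687  -0.59524981  0.49261816]
 [-0.01170471 -0.70781183 -0.70630406  0.82982771]
 [ 0.          0.          0.          1.        ]]
pipe [(0.84, 265, 261), (0.83, 321, 197), (0.82, 378, 168), (0.52, 342, 217)]
pipe_vise_jaw []
pipe_vise_knob [(0.86, 389, 210)]
angle_vise_knob [(0.78, 267, 337)]
top [[444.82670242   0.         329.40411211]
 [  0.         444.82670242 232.43518728]
 [  0.           0.           1.        ]] [[-0.0049958  -0.98909183  0.14721545  0.46751718]
 [-0.99997489  0.00420147 -0.00570617 -0.13803922]
 [ 0.00502541 -0.14724026 -0.98908799  0.9370612 ]
 [ 0.          0.          0.          1.        ]]
pipe [(0.93, 455, 227), (0.81, 433, 183), (0.55, 385, 207), (0.55, 289, 207)]
pipe_vise_jaw [(0.66, 375, 236)]
pipe_vise_knob [(0.83, 384, 268)]
angle_vise_knob [(0.87, 208, 257)]
wrist [[377.65190356   0.         311.79527236]
 [  0.         377.65190356 245.04
[... 313 characters left out ...]
e+00]]
{'time_s': 0.55, 'joints': array([ 71.99317048,  29.07766989, -13.61409085,  85.95687574,
         7.20259064,  65.82642472,  -8.867137  ]), 'joint_vel': array([-0.07572514, -0.06841551, -0.06302127, -0.07262703,  0.05481455,
        0.04596819, -0.03242335]), 'tau': array([ 1.28442167e-03, -6.19944549e+01, -2.18271732e+00, -2.49825346e+01,
        1.39555536e-02,  2.72763107e-03, -6.80763051e-06]), 'ee_pos': array([ 0.25469492, -0.57072636,  0.23926413]), 'tcp_rot': array([-1.79997320e+02, -3.28180966e-04,  2.40533694e+01]), 'wrist_force': array([ 0.0451886 ,  0.11163048, -0.38617908]), 'ft_torque': array([ 0.0425567,  0.0485502, -0.0661279]), 'grip_width': 0.08496585339764584} 0.008
```

View pics/scene0.png

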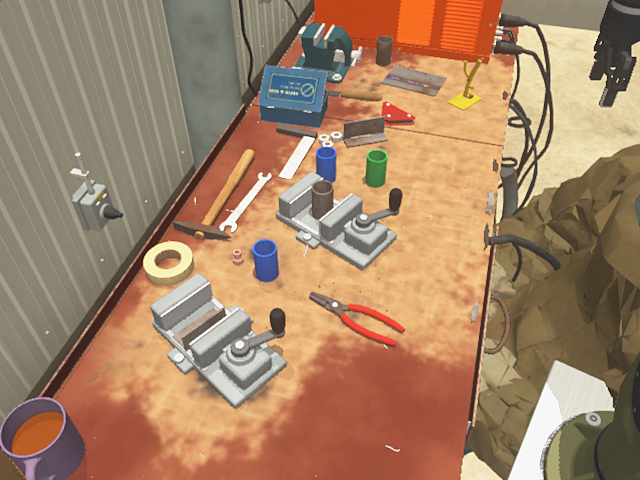

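View pics/top0.png

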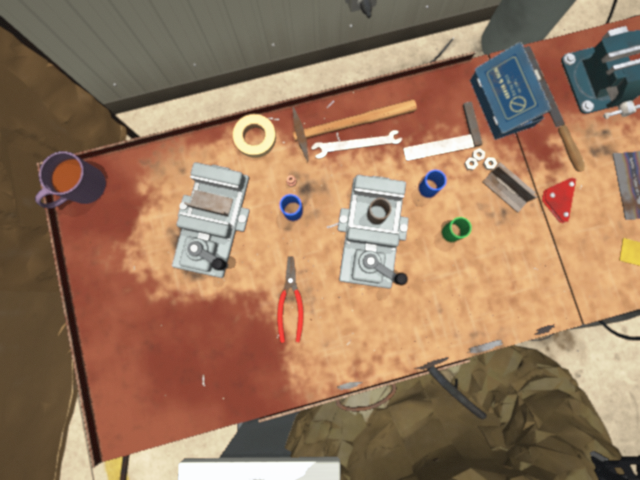

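```bash
python3 - <<'E'
import cv2
a=cv2.imread("pics/top0.png")[130:310,160:480]
b=cv2.imread("pics/scene0.png")[130:380,220:470]
cv2.imwrite("pics/topc.png",cv2.resize(a,None,fx=2.5,fy=2.5,interpolation=3))
cv2.imwrite("pics/scenec.png",cv2.resize(b,None,fx=2.4,fy=2.4,interpolation=3))
E
```

```text
(no output)
```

View pics/topc.png

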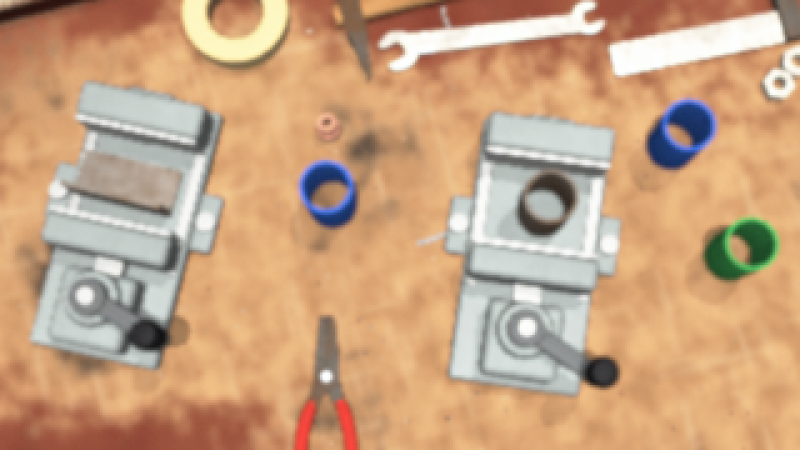

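View pics/scenec.png

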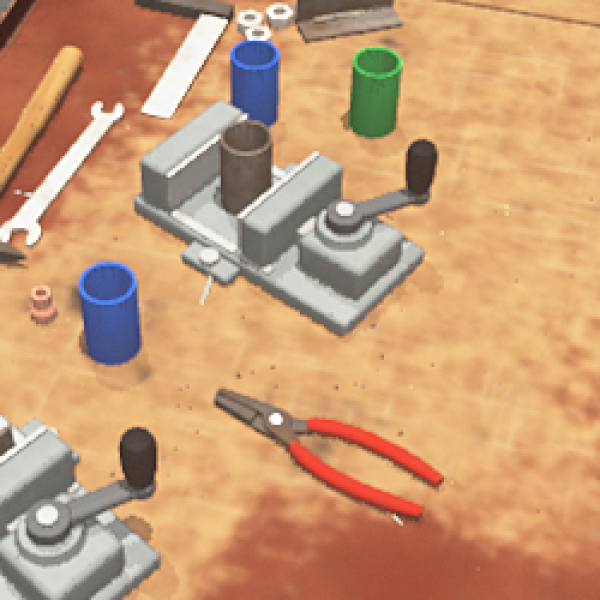

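The thing meant is the grey vise on the right of the top picture. Its rusty pipe is at (379,211), its hub at (370,261) and its black grip at (401,279). The vise on the left holds the angle iron, with its grip at about (219,264), and must be left alone. The blue and green tubes are decoys. Both crops confirm this.

```bash
cat > h.py <<'E'
import numpy as np
from plant import r, imaging
def ray(n,px):
    m=imaging.camera_model(n);K=m["intrinsics"];T=m["cam_to_world"]
    d=T[:3,:3]@np.linalg.inv(K)@np.array([px[0],px[1],1.]);return T[:3,3],d
def atz(n,px,z):
    o,d=ray(n,px);return o+d*(z-o[2])/d[2]
E
python3 - <<'E'
from h import *
np.set_printoptions(precision=4,suppress=True)
k1=atz("top",(400.8,278.8),.114);k2=atz("scene",(395.8,198.8),.092)
h1=atz("top",(370.4,260.8),.076);h2=atz("scene",(363.3,214.5),.076)
print("knob",k1,k2,"hub",h1,h2)
for k in(k1,k2):
  for h in (h1,h2): d=(k-h)[:2];print(np.linalg.norm(d),np.degrees(np.arctan2(d[1],d[0])))
p=lambda u,v:(u/2.5+160,v/2.5+130)
# jaw sliding top edge near pipe, fixed jaw edge; pipe top
for nm,q,z in [("slideL",(478,247),.062),("slideR",(601,262),.062),("fixL",(487,149),.062),("fixR",(612,163),.062),("pipetop",(550,199),.086),("angleknob",(146,333),.11),("anglehub",(86,296),.076)]:
  print(nm,atz("top",p(*q),z))
E
```

```text
knob [ 0.503 -0.274  0.114] [ 0.5031 -0.2787  0.092 ] hub [ 0.5397 -0.2222  0.076 ] [ 0.5419 -0.2248  0.076 ]
0.06341884581357385 -125.33133814530676
0.06265740262067598 -128.30197568451104
0.06730156351163119 -122.98269556078576
0.06640118877939355 -125.75341266824927
slideL [ 0.6049 -0.1865  0.062 ]
slideR [ 0.5924 -0.2843  0.062 ]
fixL [ 0.685  -0.1948  0.062 ]
fixR [ 0.673  -0.2954  0.062 ]
pipetop [ 0.6388 -0.2419  0.086 ]
angleknob [0.5337 0.0638 0.11  ]
anglehub [0.5654 0.1196 0.076 ]
```

```bash
cat >> h.py <<'E'
def rows(c, targets):
    """c=(x,y,z,yawdeg) commanded; targets list of (x,y,z,yaw)"""
    a=np.radians(c[3]); X=np.array([np.cos(a),np.sin(a),0]);Y=np.array([np.sin(a),-np.cos(a),0])
    out=[]
    for t in targets:
        d=np.array(t[:3])-np.array(c[:3])
        out.append([round(float(d@X),3),round(float(d@Y),3),round(float(-d[2]),3),round(float(-np.radians(t[3]-c[3])),3)])
    return out
def after(c,row):
    a=np.radians(c[3]); X=np.array([np.cos(a),np.sin(a),0]);Y=np.array([np.sin(a),-np.cos(a),0])
    p=np.array(c[:3])+row[0]*X+row[1]*Y-np.array([0,0,row[2]])
    return [*p,c[3]-np.degrees(row[3])]
E
python3 - <<'E'
from h import *
c=(0.2547,-0.5707,0.2393,24.05)
t=(0.503,-0.2755,0.19,35)
for x in rows(c,[tuple(np.array(c)+(np.array(t)-c)*f) for f in (.15,.3,.45,.6,.75,.88,.96,1)]):print(x)
E
```

```text
[0.052, -0.025, 0.007, -0.029]
[0.104, -0.051, 0.015, -0.057]
[0.156, -0.076, 0.022, -0.086]
[0.208, -0.101, 0.03, -0.115]
[0.26, -0.126, 0.037, -0.143]
[0.305, -0.148, 0.043, -0.168]
[0.333, -0.162, 0.047, -0.183]
[0.347, -0.168, 0.049, -0.191]
```

>>> send_rows([
  [1,[0.05,-0.025,0.007],[0,0,-0.03]],
  [1,[0.1,-0.05,0.015],[0,0,-0.06]],
  [1,[0.15,-0.075,0.022],[0,0,-0.09]],
  [1,[0.2,-0.1,0.03],[0,0,-0.115]],
  [1,[0.25,-0.125,0.037],[0,0,-0.14]],
  [1,[0.3,-0.148,0.043],[0,0,-0.17]],
  [1,[0.33,-0.162,0.047],[0,0,-0.18]],
  [1,[0.347,-0.168,0.049],[0,0,-0.19]],
  [1,[0.347,-0.168,0.049],[0,0,-0.19]],
  [1,[0.347,-0.168,0.049],[0,0,-0.19]],
])

```text
time_s: 1.8
ee_pos: [0.502, -0.2778, 0.1903]
tcp_rot: [180.0, 0.1, 34.8]
wrist_force: [-0.2, -1.0, 0.1]
grip_width: 0.0851
```

```bash
python3 - <<'E'
from h import *
import cv2
s=r.sense();print(s["time_s"],s["ee_pos"],s["tcp_rot"],s["joints"],s["wrist_force"])
im=imaging.camera("wrist");cv2.imwrite("pics/w1.png",im[:,:,::-1])
print(imaging.camera_model("wrist"))
print(imaging.spot_in("wrist","pipe_vise_knob"))
def proj(n,P):
    m=imaging.camera_model(n);T=np.linalg.inv(m["cam_to_world"]);q=m["intrinsics"]@(T[:3,:3]@np.array(P)+T[:3,3]);return q[:2]/q[2]
print(proj("wrist",(.503,-.2763,.114)),proj("wrist",(.503,-.2763,.092)),proj("wrist",(.5408,-.2235,.076)))
E
```

```text
1.8 [ 0.50196354 -0.27778487  0.19031607] [1.79979367e+02 6.98066379e-02 3.47899781e+01] [ 38.85398757  27.48465671 -18.88277992  97.99928506  10.43187944
  56.2566722  -39.07812403] [-0.24065956 -0.9862963   0.10680921]
{'intrinsics': array([[377.65190356,   0.        , 311.79527236],
       [  0.        , 377.65190356, 245.04714112],
       [  0.        ,   0.        ,   1.        ]]), 'cam_to_world': array([[ 5.70488741e-01, -7.75377963e-01, -2.70798100e-01,
         5.71187972e-01],
       [-8.21305417e-01, -5.38622506e-01, -1.87997891e-01,
        -2.30748813e-01],
       [-8.85293740e-05,  3.29658626e-01, -9.44100197e-01,
         3.25585070e-01],
       [ 0.00000000e+00,  0.00000000e+00,  0.00000000e+00,
         1.00000000e+00]])}
[{'position': [0.3996, 0.462], 'score': 0.86}]
[309.46098823 258.02823332] [309.65991814 245.88682883] [275.68543127 147.79592091]
```

View pics/w1.png

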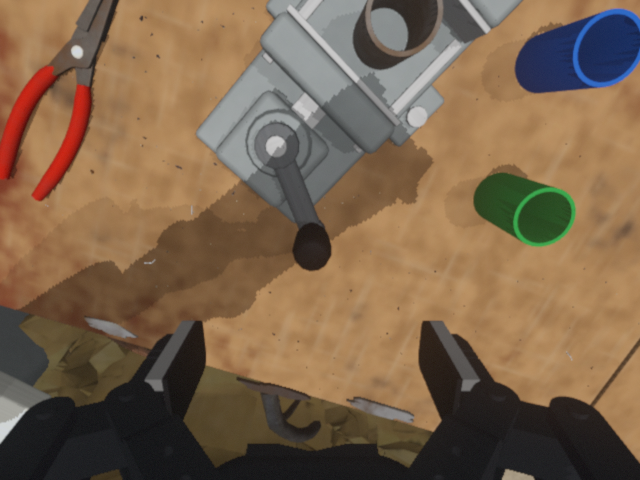

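The wrist picture shows the grip top at about (313,254) and the hub at (276,146). Both are within a few pixels of my prediction, so I'll refine them.

```bash
python3 - <<'E'
from h import *
k=atz("wrist",(313,255),.114);k2=atz("wrist",(312,245),.092);h=atz("wrist",(276,146),.076)
print(k,k2,h)
d=(k-h)[:2];print(np.linalg.norm(d),np.degrees(np.arctan2(d[1],d[0])))
c=after((0.2547,-0.5707,0.2393,24.05),(.347,-.168,.049,-.19));print(c)
for z in (.14,.084): print(rows(c,[(.5045,-.2775,z,c[3])]))
E
```

```text
[ 0.50580898 -0.27693492  0.114     ] [ 0.50438128 -0.27720878  0.092     ] [ 0.54185464 -0.223056    0.076     ]
0.0648245957853208 -123.78300789781913
[np.float64(0.5031113245485355), np.float64(-0.27586985595763425), np.float64(0.19030000000000002), np.float64(34.936198107485644)]
[[0.0, 0.002, 0.05, -0.0]]
[[0.0, 0.002, 0.106, -0.0]]
```

>>> send_rows([
  [1,[0,0.002,0.02],[0,0,0]],
  [1,[0,0.002,0.045],[0,0,0]],
  [1,[0,0.002,0.07],[0,0,0]],
  [1,[0,0.002,0.09],[0,0,0]],
  [1,[0,0.002,0.104],[0,0,0]],
  [1,[0,0.002,0.104],[0,0,0]],
  [-1,[0,0.002,0.104],[0,0,0]],
  [-1,[0,0.002,0.104],[0,0,0]],
  [-1,[0,0.002,0.104],[0,0,0]],
  [-1,[0,0.002,0.104],[0,0,0]],
], grip_force=50)

```text
time_s: 3.15
ee_pos: [0.5043, -0.2774, 0.0869]
tcp_rot: [180.0, -0.0, 34.9]
wrist_force: [-0.6, 1.0, 4.4]
grip_width: 0.0229
```

```bash
python3 - <<'E'
from h import *
import cv2
s=r.sense();print(s["time_s"],s["ee_pos"],s["tcp_rot"],s["joints"],s["wrist_force"],s["grip_width"])
im=imaging.camera("wrist");cv2.imwrite("pics/w2.png",im[:,:,::-1])
E
```

```text
3.15 [ 0.50434794 -0.27741756  0.08688635] [ 1.79980457e+02 -1.00057135e-02  3.49455094e+01] [ 37.15294472  34.47812982 -16.82863449 104.4946688   13.90352901
  43.01465435 -42.15745388] [-0.56983656  1.01430757  4.39823497] 0.022888862422418946
```

View pics/w2.png

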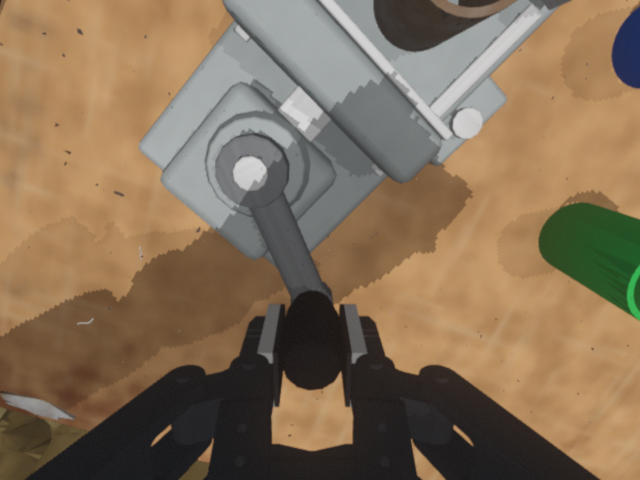

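```bash
cat >> h.py <<'E'
H=np.array([.5418,-.2232])
def arc(a,c0=None,a0=-124.7,yaw0=34.94,z=.0863,r=.065,off=(0,0)):
    t=np.radians(a); return (H[0]+r*np.cos(t)+off[0],H[1]+r*np.sin(t)+off[1],z,yaw0+0.6*(a-a0))
E
python3 - <<'E'
from h import *
print(atz("wrist",(250,173),.076))
c=after([0.50311,-0.27587,0.1903,34.936],(0,.002,.104,0));print(c,arc(-124.7))
for x in rows(c,[arc(-124.7-a) for a in (3,8,14,20,26,32,38,44,50,50)]):print(x)
E
```

```text
[ 0.54208277 -0.22308619  0.076     ]
[np.float64(0.5042553221541922), np.float64(-0.27750958444830276), np.float64(0.0863), np.float64(34.936)] (np.float64(0.5047968309769951), np.float64(-0.27663936266699796), 0.0863, 34.94)
[-0.0, -0.004, -0.0, 0.031]
[-0.002, -0.009, -0.0, 0.084]
[-0.003, -0.016, -0.0, 0.147]
[-0.003, -0.023, -0.0, 0.209]
[-0.003, -0.029, -0.0, 0.272]
[-0.002, -0.036, -0.0, 0.335]
[-0.0, -0.043, -0.0, 0.398]
[0.002, -0.049, -0.0, 0.461]
[0.005, -0.055, -0.0, 0.524]
[0.005, -0.055, -0.0, 0.524]
```

>>> send_rows([
  [-1,[0,-0.004,0],[0,0,0.03]],
  [-1,[-0.002,-0.009,0],[0,0,0.085]],
  [-1,[-0.003,-0.016,0],[0,0,0.145]],
  [-1,[-0.003,-0.023,0],[0,0,0.21]],
  [-1,[-0.003,-0.029,0],[0,0,0.27]],
  [-1,[-0.002,-0.036,0],[0,0,0.335]],
  [-1,[0,-0.043,0],[0,0,0.4]],
  [-1,[0.002,-0.049,0],[0,0,0.46]],
  [-1,[0.005,-0.055,0],[0,0,0.525]],
  [-1,[0.005,-0.055,0],[0,0,0.525]],
])

```text
time_s: 4.45
ee_pos: [0.4752, -0.2302, 0.0868]
tcp_rot: [179.9, 0.1, 4.7]
wrist_force: [-5.7, -1.3, 9.9]
grip_width: 0.0228
```

```bash
python3 - <<'E'
from h import *
import cv2
s=r.sense();print(s["time_s"],s["ee_pos"],s["tcp_rot"],s["joints"],s["wrist_force"],s["grip_width"])
im=imaging.camera("wrist");cv2.imwrite("pics/w3.png",im[:,:,::-1])
c=after([0.504255,-0.27751,0.0863,34.936],(.005,-.055,0,.525));print(c)
d=s["ee_pos"][:2]-H;print(np.linalg.norm(d),np.degrees(np.arctan2(d[1],d[0])))
for x in rows(c,[arc(-124.7-a) for a in (54,60,66,72,78,83,86,89,92,92)]):print(x)
E
```

```text
4.45 [ 0.47518409 -0.23022264  0.08675729] [1.79943772e+02 1.30162936e-01 4.68812938e+00] [ 28.34902443  30.7843556   -7.7725745  111.66449874   6.6226085
  38.06112042 -68.88053189] [-5.73166192 -1.33367664  9.86918265] 0.022837941826704098
[np.float64(0.47685760188046816), np.float64(-0.22955812228619327), np.float64(0.0863), np.float64(4.855715755631778)]
0.06698504954748169 -173.9821140046558
[0.0, -0.005, -0.0, 0.04]
[0.001, -0.012, -0.0, 0.103]
[0.003, -0.018, -0.0, 0.166]
[0.005, -0.025, -0.0, 0.229]
[0.008, -0.031, -0.0, 0.292]
[0.01, -0.036, -0.0, 0.344]
[0.012, -0.039, -0.0, 0.376]
[0.014, -0.041, -0.0, 0.407]
[0.017, -0.044, -0.0, 0.438]
[0.017, -0.044, -0.0, 0.438]
```

View pics/w3.png

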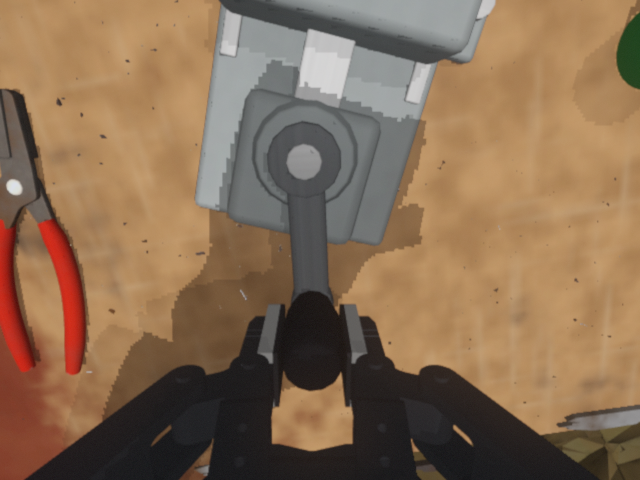

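>>> send_rows([
  [-1,[0,-0.005,0],[0,0,0.04]],
  [-1,[0.001,-0.012,0],[0,0,0.1]],
  [-1,[0.003,-0.018,0],[0,0,0.165]],
  [-1,[0.005,-0.025,0],[0,0,0.23]],
  [-1,[0.008,-0.031,0],[0,0,0.29]],
  [-1,[0.01,-0.036,0],[0,0,0.345]],
  [-1,[0.012,-0.039,0],[0,0,0.375]],
  [-1,[0.014,-0.041,0],[0,0,0.405]],
  [-1,[0.017,-0.044,0],[0,0,0.44]],
  [-1,[0.017,-0.044,0],[0,0,0.44]],
])

```text
time_s: 5.75
ee_pos: [0.4869, -0.1832, 0.0867]
tcp_rot: [180.0, 0.3, -20.4]
wrist_force: [-9.9, 3.6, 16.4]
grip_width: 0.0228
```

```bash
python3 - <<'E'
from h import *
import cv2
s=r.sense();print(s["time_s"],s["ee_pos"],s["tcp_rot"],s["joints"],s["wrist_force"],s["grip_width"])
im=imaging.camera("wrist");cv2.imwrite("pics/w4.png",im[:,:,::-1])
im=imaging.camera("top");cv2.imwrite("pics/t4.png",cv2.resize(im[150:310,300:460,::-1],None,fx=3.5,fy=3.5,interpolation=3))
c=after([0.476858,-0.229558,0.0863,4.856],(.017,-.044,0,.44));print(c)
d=s["ee_pos"][:2]-H;a=np.arctan2(d[1],d[0]);print(np.linalg.norm(d),np.degrees(a))
t=np.array([np.sin(a),-np.cos(a)]);print("tang F",s["wrist_force"][:2]@t,"rad F",s["wrist_force"][:2]@d/np.linalg.norm(d))
for x in rows(c,[arc(-124.7-a) for a in (94,96,98,100,102,104,106,108,110,112)]):print(x)
E
```

```text
5.75 [ 0.48693151 -0.18316826  0.08667243] [179.97742058   0.31964998 -20.44012167] [ 18.00154719  30.30771593  -0.12770279 112.66812345   0.11998779
  37.34462133 -92.644535  ] [-9.94900674  3.62643753 16.38990943] 0.02280665874374083
[np.float64(0.49007230273426944), np.float64(-0.18427685377723882), np.float64(0.0863), np.float64(-20.35414298575622)]
0.06791974543651037 143.8857207412823
tang F -2.934329511616386 rad F 10.174649606750531
[0.0, -0.002, -0.0, 0.019]
[0.001, -0.004, -0.0, 0.04]
[0.002, -0.006, -0.0, 0.061]
[0.003, -0.008, -0.0, 0.082]
[0.004, -0.01, -0.0, 0.103]
[0.005, -0.012, -0.0, 0.124]
[0.006, -0.014, -0.0, 0.145]
[0.007, -0.016, -0.0, 0.166]
[0.008, -0.018, -0.0, 0.187]
[0.01, -0.02, -0.0, 0.208]
```

View pics/w4.png

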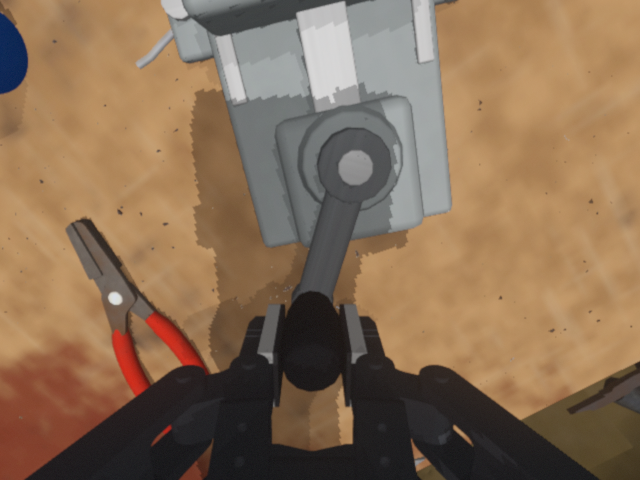

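View pics/t4.png

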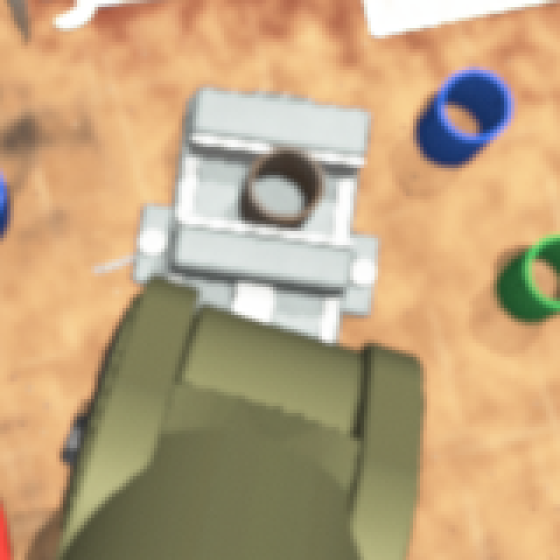

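The jaw is approaching the pipe. The measured radius is nearer 67.5 mm and there is some downward push, so I'll correct both as I continue.

```bash
python3 - <<'E'
from h import *
c=[0.490072,-0.184277,0.0863,-20.354]
for x in rows(c,[arc(-124.7-a,r=.0675,z=.0875) for a in (92,95,98,101,104,107,109,110,110,110)]):print(x)
E
```

```text
[-0.003, -0.0, -0.001, -0.002]
[-0.002, -0.004, -0.001, 0.03]
[-0.0, -0.007, -0.001, 0.061]
[0.001, -0.01, -0.001, 0.093]
[0.003, -0.014, -0.001, 0.124]
[0.004, -0.017, -0.001, 0.155]
[0.006, -0.019, -0.001, 0.176]
[0.006, -0.02, -0.001, 0.187]
[0.006, -0.02, -0.001, 0.187]
[0.006, -0.02, -0.001, 0.187]
```

>>> send_rows([
  [-1,[-0.003,0,-0.001],[0,0,0]],
  [-1,[-0.002,-0.002,-0.001],[0,0,0.015]],
  [-1,[-0.002,-0.004,-0.001],[0,0,0.03]],
  [-1,[-0.001,-0.005,-0.001],[0,0,0.045]],
  [-1,[0,-0.007,-0.001],[0,0,0.06]],
  [-1,[0.001,-0.009,-0.001],[0,0,0.08]],
  [-1,[0.001,-0.01,-0.001],[0,0,0.095]],
  [-1,[0.001,-0.01,-0.001],[0,0,0.095]],
  [-1,[0.001,-0.01,-0.001],[0,0,0.095]],
  [-1,[0.001,-0.01,-0.001],[0,0,0.095]],
])

```text
time_s: 7.1
ee_pos: [0.4917, -0.1769, 0.0869]
tcp_rot: [179.8, 0.2, -26.0]
wrist_force: [-10.2, -7.1, 3.7]
grip_width: 0.0228
```

```bash
cat > st.py <<'E'
from h import *
import cv2,sys
def st(c,row,name,angs,**k):
    s=r.sense();print(s["time_s"],s["ee_pos"],s["tcp_rot"],s["wrist_force"],s["grip_width"])
    im=imaging.camera("top");cv2.imwrite(f"pics/{name}.png",cv2.resize(im[150:310,300:460,::-1],None,fx=3.5,fy=3.5,interpolation=3))
    c=after(c,row);print([round(float(v),6) for v in c])
    d=s["ee_pos"][:2]-H;a=np.arctan2(d[1],d[0]);print(np.linalg.norm(d),np.degrees(a))
    e=np.array(c[:2])-H;print("cmd",np.linalg.norm(e),np.degrees(np.arctan2(e[1],e[0])))
    t=np.array([np.sin(a),-np.cos(a)]);print("tang F",s["wrist_force"][:2]@t,"rad F",s["wrist_force"][:2]@d/np.linalg.norm(d))
    for q,x in zip(angs,rows(c,[arc(-124.7-a,**k) for a in angs])):print(q,x)
E
python3 - <<'E'
from st import *
st([0.490072,-0.184277,0.0863,-20.354],(.001,-.01,-.001,.095),"t5",(101,103,105,107,109,111,113,115),r=.0675,z=.0873)
E
```

```text
7.1 [ 0.49168534 -0.17694005  0.08691146] [179.82061682   0.22191939 -25.96119623] [-10.17749255  -7.13900049   3.71051461] 0.022829752464346917
[0.494488, -0.175249, 0.0873, -25.797099]
0.06820163012664238 137.29044885567066
cmd 0.06736265488811809 134.61594991465162
tang F -12.148960263473867 rad F 2.636180418334927
101 [-0.0, -0.0, -0.0, -0.002]
103 [0.001, -0.003, -0.0, 0.019]
105 [0.002, -0.005, -0.0, 0.039]
107 [0.003, -0.007, -0.0, 0.06]
109 [0.004, -0.009, -0.0, 0.081]
111 [0.005, -0.011, -0.0, 0.102]
113 [0.006, -0.013, -0.0, 0.123]
115 [0.007, -0.015, -0.0, 0.144]
```

View pics/t5.png

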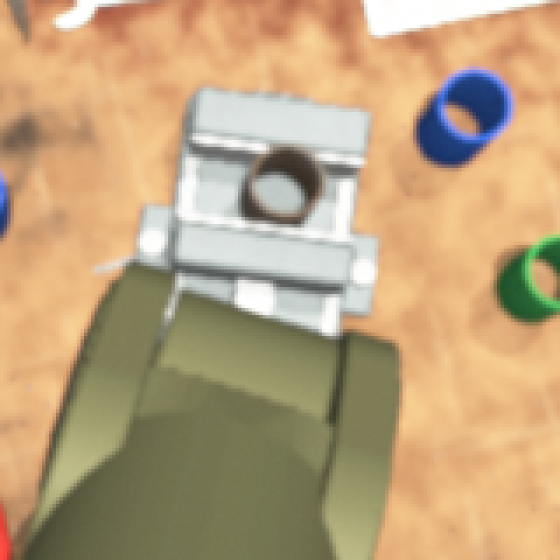

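Tangential resistance has jumped to 12 N after about 1.71 rad, which suggests clamping. I'll push a little further to see whether it is blocked.

>>> send_rows([
  [-1,[0.001,-0.002,0],[0,0,0.01]],
  [-1,[0.001,-0.003,0],[0,0,0.02]],
  [-1,[0.002,-0.004,0],[0,0,0.03]],
  [-1,[0.002,-0.005,0],[0,0,0.04]],
  [-1,[0.002,-0.005,0],[0,0,0.04]],
  [-1,[0.002,-0.005,0],[0,0,0.04]],
  [-1,[0.002,-0.005,0],[0,0,0.04]],
  [-1,[0.002,-0.005,0],[0,0,0.04]],
  [-1,[0.002,-0.005,0],[0,0,0.04]],
  [-1,[0.002,-0.005,0],[0,0,0.04]],
])

```text
time_s: 8.4
ee_pos: [0.4928, -0.1757, 0.0868]
tcp_rot: [179.6, 0.4, -28.4]
wrist_force: [-17.1, -13.0, 8.7]
grip_width: 0.0229
```

```bash
python3 - <<'E'
from st import *
st([0.494488, -0.175249, 0.0873, -25.797099],(.002,-.005,0,.04),"t6",(105,107,109,111),r=.0675,z=.0873)
E
```

```text
8.4 [ 0.49276965 -0.17572559  0.08683163] [179.59309989   0.38410714 -28.4139096 ] [-17.05858728 -13.03525176   8.72083016] 0.02292339222261949
[0.498465, -0.171618, 0.0873, -28.08893]
0.06824803809842304 135.92369452762549
cmd 0.06736982392478978 130.0343169981435
tang F -21.230929861014744 rad F 3.187601895415157
105 [-0.0, 0.0, -0.0, -0.001]
107 [0.001, -0.002, -0.0, 0.02]
109 [0.002, -0.004, -0.0, 0.041]
111 [0.003, -0.006, -0.0, 0.062]
```

View pics/t6.png

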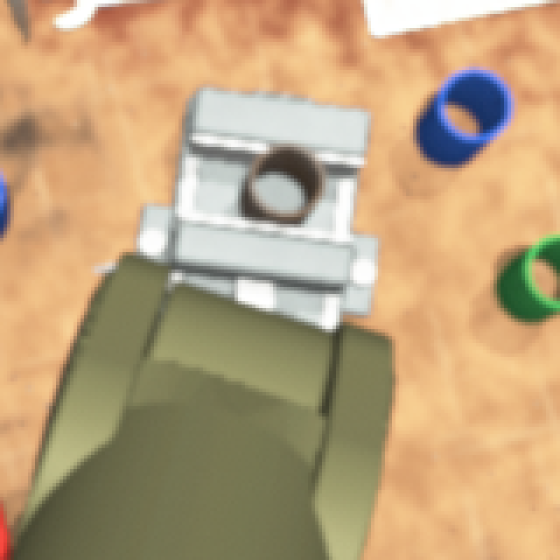

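Blocked: the command advanced 4.6° but the grip moved only 1.4°, and the force rose to 21 N. I'll open the fingers and lift straight up.

>>> send_rows([
  [1,[0.002,-0.005,0],[0,0,0.04]],
  [1,[0.002,-0.005,0],[0,0,0.04]],
  [1,[0.002,-0.005,0],[0,0,0.04]],
  [1,[0.002,-0.005,0],[0,0,0.04]],
  [1,[0,-0.001,-0.01],[0,0,0.04]],
  [1,[0,-0.001,-0.035],[0,0,0.04]],
  [1,[0,-0.001,-0.07],[0,0,0.04]],
  [1,[-0.01,-0.001,-0.1],[0,0,0.04]],
  [1,[-0.04,-0.001,-0.12],[0,0,0.04]],
  [1,[-0.06,-0.001,-0.13],[0,0,0.04]],
])

```text
time_s: 9.7
ee_pos: [0.4452, -0.1423, 0.2192]
tcp_rot: [-180.0, -0.1, -30.4]
wrist_force: [0.3, -0.2, 0.9]
grip_width: 0.0856
```

```bash
python3 - <<'E'
from h import *
import cv2
s=r.sense();print(s["time_s"],s["ee_pos"],s["wrist_force"],s["grip_width"])
a=imaging.camera("scene");b=imaging.camera("top");w=imaging.camera("wrist")
cv2.imwrite("pics/s7.png",cv2.resize(a[130:330,240:440,::-1],None,fx=3,fy=3,interpolation=3))
cv2.imwrite("pics/t7.png",cv2.resize(b[150:310,300:460,::-1],None,fx=3.5,fy=3.5,interpolation=3))
cv2.imwrite("pics/w7.png",w[:,:,::-1])
E
```

```text
9.7 [ 0.44522202 -0.14231177  0.21915952] [ 0.25848726 -0.19807341  0.85193158] 0.08558448400117899
```

View pics/s7.png

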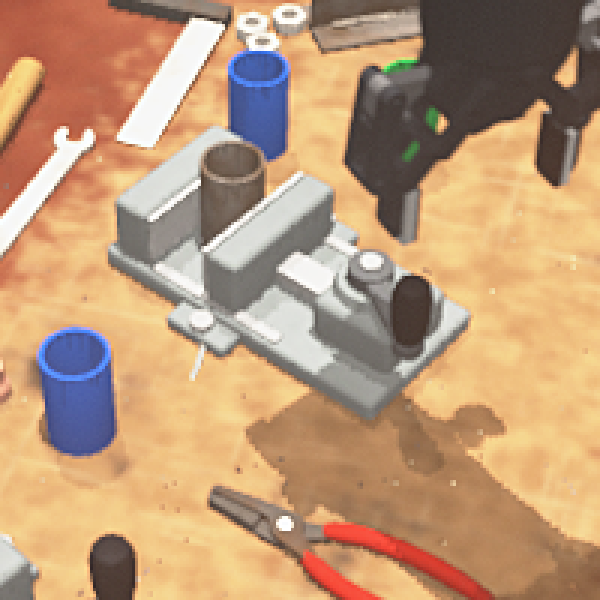

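View pics/w7.png

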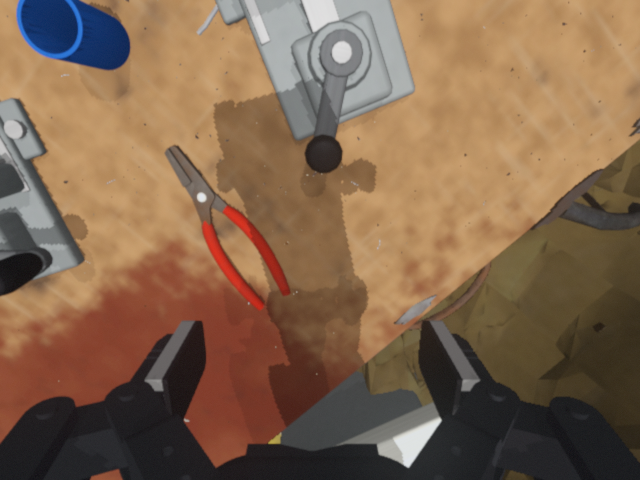

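View pics/t7.png

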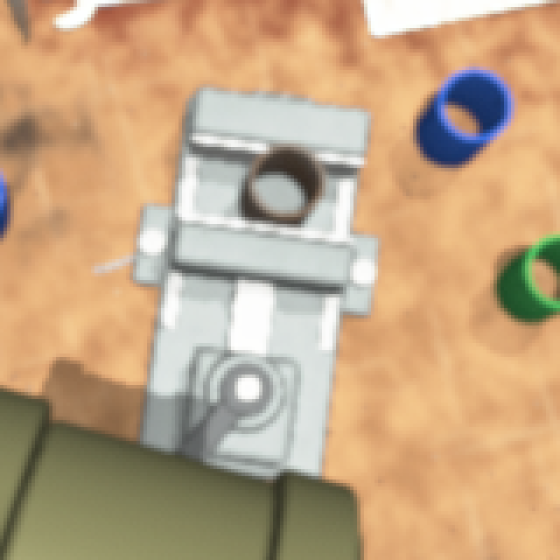

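Scene and top pictures: the pipe stands upright between the two jaws at (235,190) in the scene crop and (285,185) in the top crop. The gripper is clear. I'll check the jaw gap and crank angle numerically before handing in.

```bash
python3 - <<'E'
from h import *
p=lambda u,v:(u/3.5+300,v/3.5+150)
f=[atz("top",p(*q),.062)[:2] for q in((192,143),(364,164))];s=[atz("top",p(*q),.062)[:2] for q in((178,224),(350,246))]
n=f[1]-f[0];n=np.array([-n[1],n[0]])/np.linalg.norm(n)
print("gap",[abs((q-f[0])@n) for q in s],"pipe to slide",abs((atz("top",p(286,180),.086)[:2]-s[0])@n))
k=atz("wrist",(324,153),.114);h=atz("wrist",(341,52),.076);d=(k-h)[:2];print(np.linalg.norm(d),np.degrees(np.arctan2(d[1],d[0])))
print([(x["score"],x["position"][1]*640,x["position"][0]*480) for x in imaging.spot_in("top","angle_vise_knob")])
E
```

```text
gap [np.float64(0.048181628061304556), np.float64(0.04868859520338806)] pipe to slide 0.027611116337192668
0.06279941513726012 138.8673430476528
[(0.95, 203.00799999999998, 256.176)]
```

The network finds the other grip where it was, to within its usual noise. The measured gap reads 48 mm, against 43 mm expected. The same reading was also high at the start (80 mm), but I'll take one closer look from above the vise.

```bash
python3 - <<'E'
from h import *
c=after([0.498465,-0.171618,.0873,-28.089],(-.06,-.001,-.13,.04));print(c)
t=(0.59,-0.235,0.28,-7)
for x in rows(c,[tuple(np.array(c)+(np.array(t)-c)*f) for f in (.25,.5,.75,1)]):print(x)
E
```

```text
[np.float64(0.44600280586335983), np.float64(-0.1424852317420833), np.float64(0.2173), np.float64(-30.38083118052329)]
[0.043, 0.002, -0.016, -0.102]
[0.086, 0.003, -0.031, -0.204]
[0.128, 0.005, -0.047, -0.306]
[0.171, 0.007, -0.063, -0.408]
```

>>> send_rows([
  [1,[0,0,-0.02],[0,0,0]],
  [1,[0,0,-0.05],[0,0,0]],
  [1,[0.03,0.001,-0.06],[0,0,-0.08]],
  [1,[0.06,0.002,-0.063],[0,0,-0.15]],
  [1,[0.1,0.004,-0.063],[0,0,-0.24]],
  [1,[0.14,0.006,-0.063],[0,0,-0.33]],
  [1,[0.16,0.007,-0.063],[0,0,-0.38]],
  [1,[0.17,0.007,-0.063],[0,0,-0.41]],
  [1,[0.17,0.007,-0.063],[0,0,-0.41]],
  [1,[0.17,0.007,-0.063],[0,0,-0.41]],
])

```text
time_s: 11.15
ee_pos: [0.5887, -0.2341, 0.2803]
tcp_rot: [-180.0, 0.0, -6.9]
wrist_force: [-0.7, 0.1, 0.2]
grip_width: 0.0851
```

```bash
python3 - <<'E'
from h import *
import cv2
w=imaging.camera("wrist");cv2.imwrite("pics/w8.png",w[:,:,::-1]);cv2.imwrite("pics/s8.png",cv2.resize(imaging.camera("scene")[150:290,250:400,::-1],None,fx=4,fy=4,interpolation=3))
s=r.sense();print(s["time_s"],s["ee_pos"])
E
```

```text
11.25 [ 0.588729   -0.23400282  0.28067387]
```

View pics/w8.png

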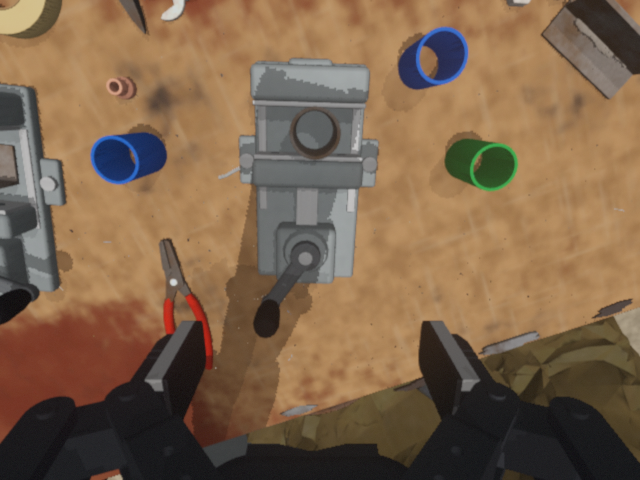

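View pics/s8.png

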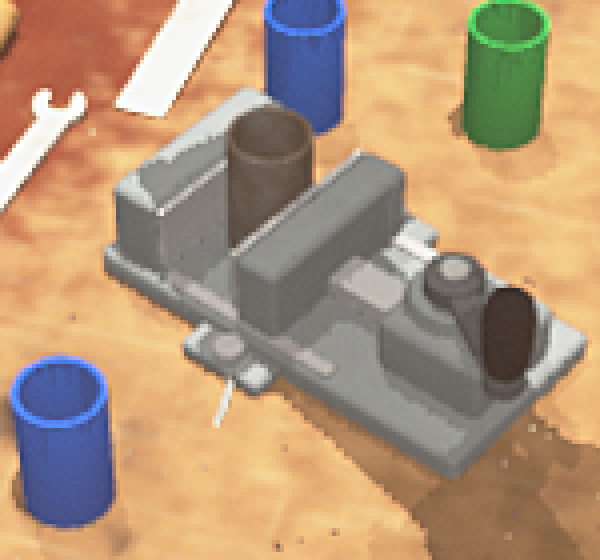

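The wrist picture shows the pipe at (316,132), spanning the whole gap between the jaw edges (rows about 104 to 155) and upright. The gap works out at roughly 45 mm. The crank is where I left it and the robot is clear, so I'll hand in.

```bash
python3 - <<'E'
from plant import workorder
print(workorder.close_job())
E
```

```text
the job is handed in; nothing more can be done
None
```

I turned the crank of the pipe vise clockwise by about 98° (1.7 rad), until it was blocked. Resistance at the grip rose from about 3 N to 12 N and then 21 N, with almost no further movement. I then opened the gripper, lifted clear, and handed the job in at about 11.3 s.

- **Clamping:** After I let go, the crank stayed where it was, and the pipe stood upright, spanning the gap between both jaws. I could not measure the jaw's force on the pipe after letting go; I infer a firm hold from the crank being blocked.
- **Gap readings that disagreed:** The top camera gave a jaw gap of 48 mm and a pipe-axis-to-jaw distance of 27.6 mm, above the 43 mm pipe diameter and the 27 mm limit. That method also read high before the turn (80 mm, against a stated 70 to 79 mm). A closer wrist view gave roughly 45 mm, and the crank angle and the block point to a closed vise.
- **Other vise:** I never touched its crank. In the top picture the network put its grip 5 pixels from its first reading, roughly 10 mm and within what I take to be its noise.

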